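Pull the blank insert out of a dry-block heater with its quarter-turn lifter

TASK

Take the bar-handled lifter from its stand, find the slot of the blank insert's mouth by feel, let the lifter fully down into it without forcing, and screw it in clockwise. With it draw the insert straight up out of its tight well, keep it upright, set it down gently on the cooling plate, wholly on it, and leave it standing there upright with the lifter standing in it. Leave the other insert and the rest of the bench as they are.

Things in the scene. Friction and masses are not known exactly. Their poses are not given: they have to be found in the camera images.
- heater: white dry-block heater, 170 (x) x 200 (y) x 80 mm high, fixed; origin under its centre, z up, control panel on its -x face. Two square wells in its top, 47 x 47 mm, 46 mm deep (floor 34 mm above the bench), centres 36 mm either side of the middle along its y. Spring pads in each well grip the insert with a drag of roughly 10 N until it has risen 30 mm; after 46 mm it is clear.
- insert: the blank aluminium insert, 44 x 44 x 46 mm, about 0.25 kg, in one of the two wells, its top flush with the heater's top; origin at the centre of its underside, z up. In the middle of its top is a round threaded bush, 33 mm wide, with a slot 27 x 9.6 mm. It sits fast, but differently each time: recessed 0 to 5 mm below the top, its slot turned up to 43 degrees either way from the insert's x axis.
- insert_mouth (a point): middle of the insert's top. In the bush is a quarter-turn right-hand thread: with the lifter's shoulder down on the bush (its lower end then 19 mm below the bush's top) the lug passes under its ceiling; some 1 mm higher it cannot turn. Clockwise from the slot it goes under a ramp, tightens from about 65 degrees and stops hard past 90; anticlockwise is blocked. 60 to 85 degrees holds.
- lifter: the steel lifter rod, 0.11 kg, upright in its stand; origin at the centre of its lower end, z up. Cross lug 24 mm long (along its x), 7 mm wide, 2.5 to 9 mm above the origin, a narrower lead (18 x 4 mm) below it. Shaft 8 mm thick. Round shoulder 25 mm wide, its underside 18.8 mm above the origin. Fully seated, its origin is 22 to 27 mm above the insert's, as the bush lies.
- lifter_handle (a point): middle of the lifter's black bar handle, 88 mm above its origin; the bar is 54 mm long (along the lifter's x, parallel to the lug), 12 mm thick (along y) and 24 mm high. Half a turn makes no difference.
- stand: white plastic lifter stand, 75 x 65 x 30 mm, fixed; origin under its centre. The lifter hangs by its shoulder on the stand's top, its lug in a slot 27 x 10 mm that runs along the stand's x and right through.
- cool_plate: bare aluminium cooling plate, 140 x 140 x 10 mm, fixed to the bench, origin under its centre; its top is 10 mm above the bench.
- tube_insert: bystander: the other insert, same outside size, with four round tube holes in its top, in the other well; leave it in place. Origin at the centre of its underside.
- bottle: bystander: amber bottle, 60 mm in diameter, 130 mm high, origin under its centre
- beaker: bystander: glass beaker, 70 mm in diameter, 85 mm high, origin under its centre
- jar: bystander: white jar, 56 mm in diameter, 60 mm high, origin under its centre
- tip_box: bystander: blue pipette tip box with a clear lid, 77 x 112 x 72 mm, origin under its centre
- tube_rack: bystander: white open rack, 60 x 160 x 45 mm, origin under its centre
- spatula: bystander: spatula, 170 mm long, lying on the bench along its x
- marker: bystander: black pen, 120 mm long, 14 mm thick, lying on the bench along its x
There are look-alikes about, which are no part of the job. What is shaped like the lifter but red is not meant.

How it is judged:
By the outcome, as a careful person would: the job done as asked, in the order asked, and still so for the second after the job is handed in, with the robot touching nothing.
It also fails if it takes over 72 s, if anything falls off the work surface, if the arm or the gripper's body presses on something with over 40 N, if the wrist force passes 120 N, or if a joint passes its speed limit or range.

ROBOT

A 7-joint arm with a two-finger parallel gripper is mounted at the origin on the work surface. World frame = base frame: x ahead of the robot, y to its left, z up, the work surface at z = 0. Lengths are in m, angles in degrees, forces in N, time in s.
With the tool pointing down it reaches from about 0.425 to 0.925 m from the base axis. Payload 6.8 kg.
Tool frame: the origin (TCP) lies at the very end of the fingers, on their centre line; the grasp point (between the pads) lies 19 mm behind it; x points along the fingers, y is the direction in which the jaws open and shut, and the axes are right-handed (so a half turn about x gives the same grasp; the last joint's range is limited). The gripper opens to 85 mm and grips with 20 to 120 N. Pads are 22 mm wide; open, the fingers measure 114 mm over their backs; the gripper's body (76 mm by 85 mm) begins 54 mm behind the grasp point. The pads swing forward as they close: fully open they stand 13 mm farther back than shut.
Start: joints at [-78.386, 27.33, 1.283, 89.118, -0.659, 63.558, -4.761], TCP at [0.206, 0.643, 0.231] pointing down, gripper open.
Joint ranges: [-169.35, 169.35], [-19.33, 120.38], [-80.79, 83.38], [13.8, 139.57], [-78.32, 258.32], [9.67, 109.79], [-169.56, 169.56]. Speed limits (degrees/s): [136.94, 136.94, 180, 180, 180, 180, 180].

INTERFACE

Orientations are given as a 3x3 rotation matrix whose columns are the frame's x, y, z axes.
In Python, from cell import get_state, grab_frame, camera_model, hand_in, find_in, outline_of, place_of gives the robot as it stands.
- The arm moves only by the tool carry_out, never from a script. Its argument "deltas" is a list of rows, each an object with "grip": the opening, from 0 (shut) to 1 (fully open); "offset": the shift along the tool's x, y, z in cm, a list of three; "turn": the turn, a rotation vector about the tool's x, y, z in units of 5 degrees (1.0 is 5 degrees), a list of three. A call has 1 to 12 rows; each row is the pose to reach, as a shift and turn from the pose commanded when the call began, along the tool's axes at that moment; what a row does not reach only later rows make up. A row lasts 1/12 s, in which the tool goes at most 41.7 mm and 7.16 degrees, less where a joint would pass 70% of its speed; a pose out of reach is approached as far as the arm can. A call with a gripper value outside its range is refused whole. The fingers move at their own pace and stop on an object; "squeeze" is the grip in N (left out, the last holds). Time passes only in rows, so rows that repeat a pose let the fingers close. It gives the time, the measured TCP pose, the force and the opening at its end, in the units of the state.
- get_state(): the state, without advancing time (a new reading comes with each control period).
- grab_frame(name): name is "scene" or "top" or "wrist"; returns (picture, depth): 384x512x3 uint8, red, green, blue; 384x512 float32, m along the optical axis (not along the pixel's ray), 0 where there is no reading.
- camera_model(name): a dict with "fx", "fy", "cx", "cy" (pixels), "D" ([k1, k2, p1, p2, k3] as OpenCV has them; the pictures are not rectified), "R" (3x3) and "t" (3): a world point X has camera coordinates R X + t. Camera axes: x right, y down, z forward; pixel columns grow to the right and rows downward; lengths in m; the calibration is good to about 2 mm. A picture is of the moment at which its call begins: read the wrist's pose just before it. camera_model takes no time and is no camera call; for the wrist camera it gives the pose at the moment of the call.
- hand_in(): hands the job in, once; it reports no verdict.
Trained networks look in the newest picture that a camera, given by its name, has taken for a name from the list of things; names that differ only in an ending like _2 or _b are one class to them, and where a whole thing is asked for, a point or a joint stands for the part that bears it (a point fixed in the world has none). Each returns a list of dicts, best first, with "confidence" (0 to 1); they miss things now and then, are a little off and sometimes report something else, mostly with a low value. They report only what shows in the picture. A call takes as long as a camera call. They do not tell look-alikes from the thing itself.
- find_in(target, camera): "pixel" ([column, row] in pixels, amid what is visible of it).
- outline_of(target, camera): "pixels" (384x512 bool, what is visible of it) and "pixel" ([column, row] in pixels, amid what is visible of it).
- place_of(target, camera): "pixel" ([column, row] in pixels: a listed point, or the origin of a listed thing).
The state is a dict: "time": time; "joint_pos": joint angles; "dq": joint speeds; "effort": joint torques, N m; "ee_pos": TCP position; "ee_rot": TCP orientation; "contact_force": force on the tool from outside, world axes, zero at the start; "torque": the same for the moment, N m; "finger_gap": finger opening in m.
Only numpy, scipy, OpenCV 4.12 (cv2) and the standard library are available. Lean on these libraries where they do the work, as an engineer would, in place of code of your own. Each camera call takes 0.05 s, during which the arm holds its last target. There are 200 camera calls.

## Working session

There is one attempt and no reset: what is moved stays moved. The work goes in short steps, Python scripts to look and compute and a tool call to move; the robot and the scene stay as the last step left them, time stands still between calls to the robot, and variables do not carry over. Pictures are saved under pics/ and viewed, about 8 in all and at most 12, crops included, and the job is handed in when it is done.

Besides the shell and the picture viewer there is one more tool, called as name(argument=value, ...), one argument or row to a line, values as JSON. carry_out: Moves the arm, as the interface text tells. Its arguments: {"type":"object","properties":{"deltas":{"type":"array","items":{"type":"object","properties":{"grip":{"type":"number"},"offset":{"type":"array","items":{"type":"number"}},"turn":{"type":"array","items":{"type":"number"}}}}},"squeeze":{"type":"number"}},"required":["deltas"]}

```bash
mkdir -p pics; ls; cat > h.py <<'E'
import numpy as np,cv2
from cell import *
def world(cam,px,depth=None,z=None,m=None):
    m=m or camera_model(cam)
    K=np.array([[m['fx'],0,m['cx']],[0,m['fy'],m['cy']],[0,0,1]])
    n=cv2.undistortPoints(np.array(px,float).reshape(-1,1,2),K,np.array(m['D'],float)).reshape(-1,2)
    r=np.c_[n,np.ones(len(n))]; R=np.array(m['R']);t=np.array(m['t'])
    c=-R.T@t; d=r@R
    s=((z-c[2])/d[:,2])[:,None] if depth is None else np.array(depth).reshape(-1,1)
    return c+s*d
def pix(cam,X):
    m=camera_model(cam);K=np.array([[m['fx'],0,m['cx']],[0,m['fy'],m['cy']],[0,0,1]])
    return cv2.projectPoints(np.array(X,float).reshape(-1,1,3),cv2.Rodrigues(np.array(m['R']))[0],np.array(m['t'],float),K,np.array(m['D'],float))[0].reshape(-1,2)
def save(n,p): cv2.imwrite('pics/'+n,cv2.cvtColor(p,cv2.COLOR_RGB2BGR))
E
python3 - <<'E'
from h import *
s=get_state();print({k:np.round(v,3).tolist() for k,v in s.items()})
P=[]
for c in ['top','scene']:
    p,d=grab_frame(c);P.append(p)
    np.savez('pics/'+c,p=p,d=d)
    for t in ['lifter_handle','insert_mouth','heater','stand','cool_plate','tube_insert']:
        for f in place_of(t,c)[:3]:
            u,v=f['pixel'];i,j=int(np.clip(round(v),0,383)),int(np.clip(round(u),0,511))
            print(c,t,np.round(f['pixel'],1),round(f['confidence'],2),world(c,[f['pixel']],[d[i,j]]).round(3))
save('a.png',P[0]);save('b.png',P[1])
E
```

```text
pics
{'time': 0.0, 'joint_pos': [-78.385, 27.376, 1.279, 89.178, -0.658, 63.56, -4.761], 'dq': [0.072, 0.046, 0.043, -0.01, -0.057, 0.078, 0.11], 'effort': [-0.001, -59.645, 1.608, -28.12, 0.013, 0.009, 0.0], 'ee_pos': [0.206, 0.642, 0.23], 'ee_rot': [[-0.0, 0.306, 0.952], [-0.002, 0.952, -0.306], [-1.0, -0.002, 0.0]], 'contact_force': [-0.252, -0.347, -0.081], 'torque': [0.021, -0.02, -0.004], 'finger_gap': 0.085}
top lifter_handle [406.6 217.2] 0.83 [[ 0.474 -0.379  0.098]]
top lifter_handle [367.1 203.2] 0.51 [[ 0.508 -0.28   0.113]]
top insert_mouth [240.  170.7] 0.8 [[0.589 0.018 0.049]]
top heater [357.1 202.7] 0.69 [[ 0.51  -0.274  0.033]]
top heater [254.6 171.7] 0.68 [[ 0.584 -0.018  0.08 ]]
top heater [294.6 263.7] 0.65 [[ 0.356 -0.12   0.003]]
top stand [357.9 201.1] 0.69 [[ 0.514 -0.276  0.035]]
top cool_plate [128.1 212.1] 0.97 [[0.486 0.307 0.008]]
top cool_plate [200.4 263.6] 0.4 [[0.358 0.119 0.018]]
top tube_insert [267.8 169.5] 0.91 [[ 0.59  -0.049  0.077]]
top tube_insert [205.6 262.9] 0.61 [[ 0.357  0.107 -0.   ]]
scene lifter_handle [127.4 244.7] 0.77 [[ 0.48 -0.38  0.1 ]]
scene lifter_handle [169.5 230. ] 0.63 [[ 0.523 -0.29   0.108]]
scene insert_mouth [270.2 189.8] 0.66 [[0.586 0.024 0.077]]
scene insert_mouth [264.  219.2] 0.16 [[ 0.65  -0.085  0.078]]
scene heater [263.4 218.3] 0.84 [[ 0.647 -0.084  0.078]]
scene heater [314.9 231.4] 0.64 [[0.754 0.009 0.03 ]]
scene heater [182.8 200. ] 0.19 [[ 0.367 -0.125  0.012]]
scene stand [265.  220.4] 0.64 [[ 0.656 -0.088  0.079]]
scene stand [171.7 255.4] 0.59 [[ 0.527 -0.299  0.029]]
scene cool_plate [300.1 157.9] 0.88 [[0.503 0.31  0.009]]
scene cool_plate [273.6 194.2] 0.43 [[0.603 0.017 0.074]]
scene cool_plate [345.6 202.5] 0.36 [[0.753 0.183 0.021]]
scene tube_insert [258.  219.9] 0.59 [[ 0.64  -0.098  0.078]]
```

View pics/a.png

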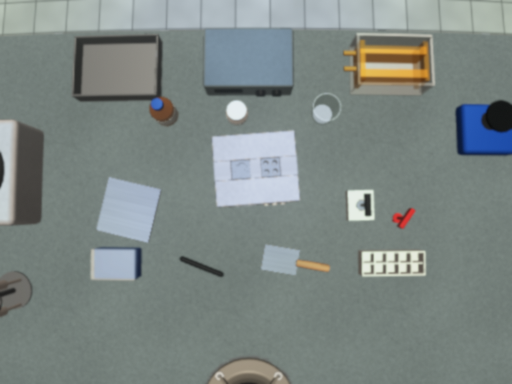

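View pics/b.png

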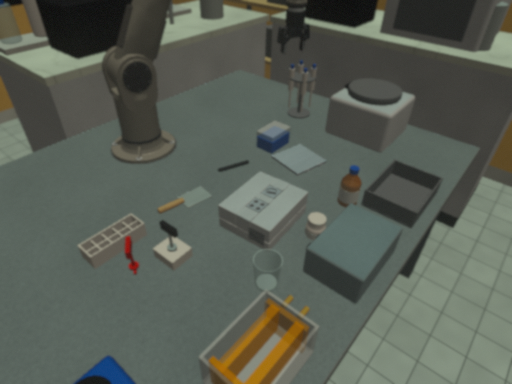

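Top view: heater at about (256,169), with the blank insert at (240,170) and the tube insert at (271,167). The stand with the black bar is at (361,205), the red look-alike at (404,217) and the cooling plate at (128,210). The scene view agrees. I'll stop above the insert for a wrist look on the way to the lifter.

```bash
cat >> h.py <<'E'
def plan(p=None,yaw=None,dp=(0,0,0),dyaw=0):
    """offset (cm) and turn (5deg) to put TCP at p, tool straight down, tool y at world angle yaw"""
    s=get_state();R=np.array(s['ee_rot']);x=np.array(s['ee_pos'])
    cy=np.degrees(np.arctan2(R[1,1],R[0,1]))
    p=x+np.array(dp) if p is None else np.array(p)
    yaw=cy+dyaw if yaw is None else yaw
    a=np.radians(yaw);y=np.array([np.cos(a),np.sin(a),0]);X=np.array([0,0,-1.]);Rt=np.c_[X,y,np.cross(X,y)]
    from scipy.spatial.transform import Rotation as Ro
    rv=np.degrees(Ro.from_matrix(R.T@Rt).as_rotvec())/5
    print('t',round(s['time'],2),'pos',x.round(4),'yaw',round(cy,2),'F',np.round(s['contact_force'],1),'j',np.round(s['joint_pos'],0),'gap',round(s['finger_gap'],4))
    print('offset',(R.T@(p-x)*100).round(2),'turn',rv.round(2))
E
python3 - <<'E'
from h import *
m=camera_model('wrist');R=np.array(m['R']);print(-R.T@m['t'],R[2],m['fx'])
plan((0.585,0.02,0.30),90)
z=np.load('pics/top.npz')
# heater outline edges / handle orientation
p=z['p'].astype(int);d=z['d']
blk=(p.sum(2)<120);blk[:190]=0;blk[222:]=0;blk[:,:355]=0;blk[:,380:]=0
v,u=np.nonzero(blk);W=world('top',np.c_[u,v],z=0.111);W2=W[:,:2]-W[:,:2].mean(0);print(len(u),W.mean(0),np.linalg.svd(W2)[2][0],np.ptp(W,axis=0))
print(d[195:215,360:374].max(),np.median(d[v,u]))
E
```

```text
[0.14340636 0.662375   0.3749399 ] [ 0.24825418 -0.07803314 -0.96554684] 305.84537405468757
t 0.7 pos [0.2064 0.6427 0.2313] yaw 72.19 F [-0.7 -0.6 -0.2] j [-78.  27.   1.  89.  -1.  64.  -5.] gap 0.0855
offset [ -6.87 -47.71  55.09] turn [-3.56 -0.   -0.  ]Traceback (most recent call last):
  File "<stdin>", line 8, in <module>
  File "h.py", line 6, in world
    n=cv2.undistortPoints(np.array(px,float).reshape(-1,1,2),K,np.array(m['D'],float)).reshape(-1,2)
      ~~~~~~~~~~~~~~~~~~~^^^^^^^^^^^^^^^^^^^^^^^^^^^^^^^^^^^^^^^^^^^^^^^^^^^^^^^^^^^^^
cv2.error: OpenCV(4.12.0) /io/opencv/modules/calib3d/src/undistort.dispatch.cpp:347: error: (-215:Assertion failed) CV_IS_MAT(_src) && CV_IS_MAT(_dst) && (_src->rows == 1 || _src->cols == 1) && (_dst->rows == 1 || _dst->cols == 1) && _src->cols + _src->rows - 1 == _dst->rows + _dst->cols - 1 && (CV_MAT_TYPE(_src->type) == CV_32FC2 || CV_MAT_TYPE(_src->type) == CV_64FC2) && (CV_MAT_TYPE(_dst->type) == CV_32FC2 || CV_MAT_TYPE(_dst->type) == CV_64FC2) in function 'cvUndistortPointsInternal'
```

carry_out(
  deltas=[
    {"grip": 1,"offset": [-1,-4,4],"turn": [0,0,0]},
    {"grip": 1,"offset": [-2,-8,9],"turn": [-1,0,0]},
    {"grip": 1,"offset": [-3,-24,27],"turn": [-2,0,0]},
    {"grip": 1,"offset": [-3,-24,27],"turn": [-3.6,0,0]},
    {"grip": 1,"offset": [-3,-24,27],"turn": [-3.6,0,0]},
    {"grip": 1,"offset": [-3,-24,27],"turn": [-3.6,0,0]},
    {"grip": 1,"offset": [-3,-24,27],"turn": [-3.6,0,0]},
    {"grip": 1,"offset": [-3,-24,27],"turn": [-3.6,0,0]},
    {"grip": 1,"offset": [-3,-24,27],"turn": [-3.6,0,0]},
    {"grip": 1,"offset": [-3,-24,27],"turn": [-3.6,0,0]},
  ],
)

```text
time: 1.53
ee_pos: [0.3944, 0.325, 0.2621]
ee_rot: [[0.002, 0.007, 1.0], [-0.002, 1.0, -0.007], [-1.0, -0.002, 0.002]]
contact_force: [0.2, -1.0, 0.9]
finger_gap: 0.0854
```

```bash
python3 - <<'E'
from h import *
plan((0.55,0.02,0.25),90)
E
```

```text
t 1.53 pos [0.3944 0.325  0.2621] yaw 89.6 F [ 0.2 -1.   0.9] j [-52.  10.   6. 110.  -1.  61.  44.] gap 0.0854
offset [  1.29 -30.38  15.77] turn [-0.08  0.03  0.02]
```

carry_out(
  deltas=[
    {"grip": 1,"offset": [1.2,-30.4,15.8],"turn": [0,0,0]},
    {"grip": 1,"offset": [1.2,-30.4,15.8],"turn": [0,0,0]},
    {"grip": 1,"offset": [1.2,-30.4,15.8],"turn": [0,0,0]},
    {"grip": 1,"offset": [1.2,-30.4,15.8],"turn": [0,0,0]},
    {"grip": 1,"offset": [1.2,-30.4,15.8],"turn": [0,0,0]},
    {"grip": 1,"offset": [1.2,-30.4,15.8],"turn": [0,0,0]},
    {"grip": 1,"offset": [1.2,-30.4,15.8],"turn": [0,0,0]},
    {"grip": 1,"offset": [1.2,-30.4,15.8],"turn": [0,0,0]},
    {"grip": 1,"offset": [1.2,-30.4,15.8],"turn": [0,0,0]},
    {"grip": 1,"offset": [1.2,-30.4,15.8],"turn": [0,0,0]},
    {"grip": 1,"offset": [1.2,-30.4,15.8],"turn": [0,0,0]},
  ],
)

```text
time: 2.45
ee_pos: [0.5491, 0.0284, 0.2492]
ee_rot: [[-0.0, -0.002, 1.0], [0.0, 1.0, 0.002], [-1.0, 0.0, -0.0]]
contact_force: [-0.1, 0.6, 0.6]
finger_gap: 0.0855
```

```bash
python3 - <<'E'
from h import *
plan((0.505,-0.28,0.20),90)
m=camera_model('wrist')
p,d=grab_frame('wrist');import pickle;pickle.dump((m,p,d),open('pics/w1.pkl','wb'))
for t in ['insert_mouth','insert','tube_insert']:
    for f in place_of(t,'wrist')[:2]: print(t,np.round(f['pixel'],1),round(f['confidence'],2),world('wrist',[f['pixel']],z=.08,m=m).round(4))
save('c.png',cv2.resize(p,(800,600)))
E
```

```text
t 2.45 pos [0.5491 0.0284 0.2492] yaw 90.13 F [-0.1  0.6  0.6] j [-25.  15.  19. 106.  -5.  60.  86.] gap 0.0855
offset [  4.91 -30.83  -4.47] turn [ 0.03 -0.   -0.  ]
insert_mouth [252.4 209.6] 0.6 [[0.5889 0.0216 0.08  ]]
insert [254.  202.6] 0.59 [[0.581  0.0233 0.08  ]]
tube_insert [192.8 204.5] 0.84 [[ 0.5834 -0.0425  0.08  ]]
tube_insert [471.8 118.3] 0.55 [[0.4894 0.2484 0.08  ]]
```

View pics/c.png

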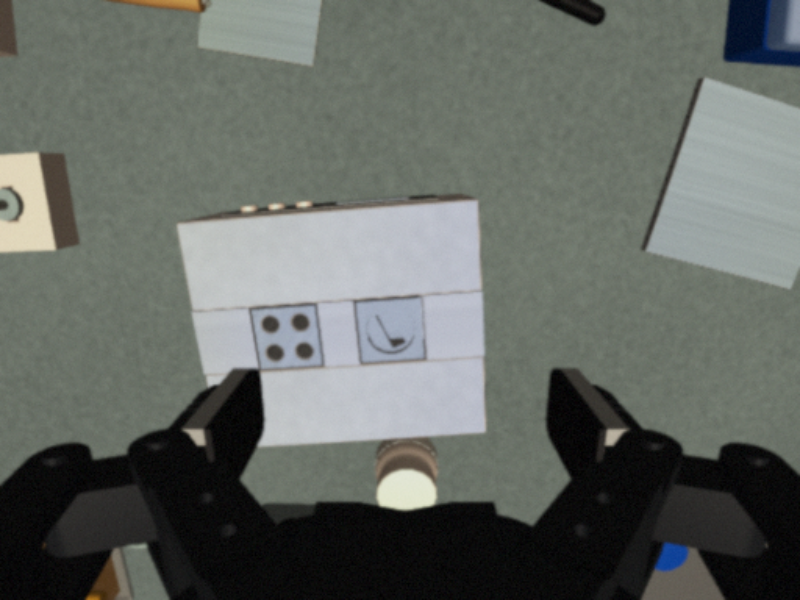

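The blank insert is at (390,330) in the enlarged view and the tube insert at (287,337), with the stand at the left edge. The slot runs diagonally, so I'll enlarge the crop.

```bash
python3 - <<'E'
from h import *
import pickle
m,p,d=pickle.load(open('pics/w1.pkl','rb'))
save('d.png',cv2.resize(p[180:242,215:285],None,fx=8,fy=8,interpolation=cv2.INTER_CUBIC))
# insert corners & heater corners (from the 1.5625x view)
c=np.array([[355,300],[422,296],[426,360],[361,364]])/1.5625
w=world('wrist',c,z=.079,m=m);print(w.round(4),w.mean(0).round(4))
c=np.array([[179,224],[477,200],[485,432]])/1.5625
w=world('wrist',c,z=.08,m=m);print(w.round(4)); e=w[1]-w[0];print(np.degrees(np.arctan2(e[1],e[0]))-90)
print(d[195:228:4,235:272:4].round(3))
E
```

```text
[[ 0.5696 -0.0052  0.079 ]
 [ 0.5666  0.0404  0.079 ]
 [ 0.6134  0.0439  0.079 ]
 [ 0.6166 -0.0021  0.079 ]] [0.5916 0.0192 0.079 ]
[[ 0.5177 -0.1208  0.08  ]
 [ 0.5021  0.075   0.08  ]
 [ 0.6703  0.0885  0.08  ]]
4.54067333549979
[[0.324 0.323 0.324 0.324 0.324 0.324 0.326 0.325 0.325 0.324]
 [0.325 0.327 0.33  0.352 0.328 0.328 0.324 0.327 0.326 0.325]
 [0.326 0.33  0.354 0.353 0.33  0.33  0.329 0.326 0.326 0.327]
 [0.332 0.331 0.334 0.355 0.355 0.333 0.332 0.331 0.328 0.329]
 [0.334 0.333 0.333 0.356 0.356 0.333 0.333 0.333 0.328 0.329]
 [0.343 0.333 0.333 0.337 0.357 0.359 0.333 0.334 0.33  0.347]
 [0.331 0.335 0.335 0.336 0.356 0.342 0.335 0.331 0.331 0.369]
 [0.333 0.333 0.337 0.337 0.336 0.336 0.334 0.333 0.333 0.357]
 [0.333 0.334 0.334 0.333 0.333 0.333 0.333 0.335 0.334 0.344]]
```

View pics/d.png

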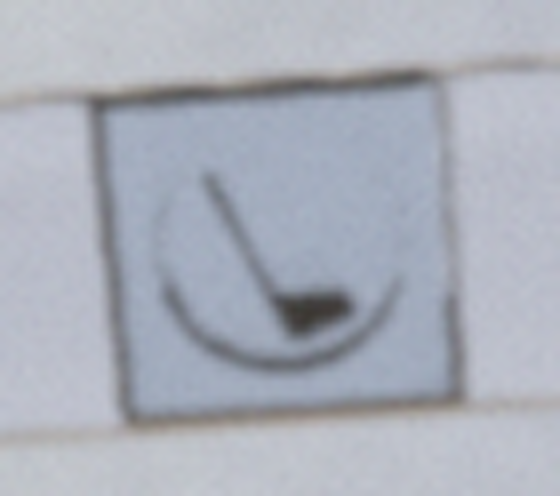

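carry_out(
  deltas=[
    {"grip": 1,"offset": [0,-4,-0.5],"turn": [0,0,0]},
    {"grip": 1,"offset": [0,-8,-1],"turn": [0,0,0]},
    {"grip": 1,"offset": [1,-30,-9],"turn": [0,0,0]},
    {"grip": 1,"offset": [2,-30,-9],"turn": [0,0,0]},
    {"grip": 1,"offset": [3,-30,-9],"turn": [0,0,0]},
    {"grip": 1,"offset": [3,-30,-9],"turn": [0,0,0]},
    {"grip": 1,"offset": [3,-30,-9],"turn": [0,0,0]},
    {"grip": 1,"offset": [3,-30,-9],"turn": [0,0,0]},
    {"grip": 1,"offset": [3,-30,-9],"turn": [0,0,0]},
    {"grip": 1,"offset": [3,-30,-9],"turn": [0,0,0]},
    {"grip": 1,"offset": [3,-30,-9],"turn": [0,0,0]},
  ],
)

```text
time: 3.57
ee_pos: [0.461, -0.2705, 0.2193]
ee_rot: [[0.0, -0.005, 1.0], [0.001, 1.0, 0.005], [-1.0, 0.001, 0.0]]
contact_force: [0.2, 0.0, -0.7]
finger_gap: 0.0852
```

```bash
python3 - <<'E'
from h import *
m=camera_model('wrist')
p,d=grab_frame('wrist');import pickle;pickle.dump((m,p,d),open('pics/w2.pkl','wb'))
for t in ['lifter_handle','stand']:
    for f in place_of(t,'wrist')[:2]: print(t,np.round(f['pixel'],1),round(f['confidence'],2),world('wrist',[f['pixel']],z=.099 if t!='stand' else 0,m=m).round(4))
save('e.png',cv2.resize(p,(800,600)))
plan((0.505,-0.28,0.08),90)
E
```

```text
lifter_handle [148.9 193.4] 0.84 [[ 0.4697 -0.3697  0.099 ]]
lifter_handle [240.2 234.5] 0.7 [[ 0.509  -0.2874  0.099 ]]
stand [247.9 198.9] 0.88 [[ 0.5041 -0.2835  0.    ]]
t 3.72 pos [ 0.4612 -0.2702  0.2194] yaw 90.39 F [0.6 0.4 0.1] j [  1.  16.  28. 111.  -9.  56. 123.] gap 0.0852
offset [13.94 -1.02  4.36] turn [ 0.08  0.01 -0.01]
```

View pics/e.png

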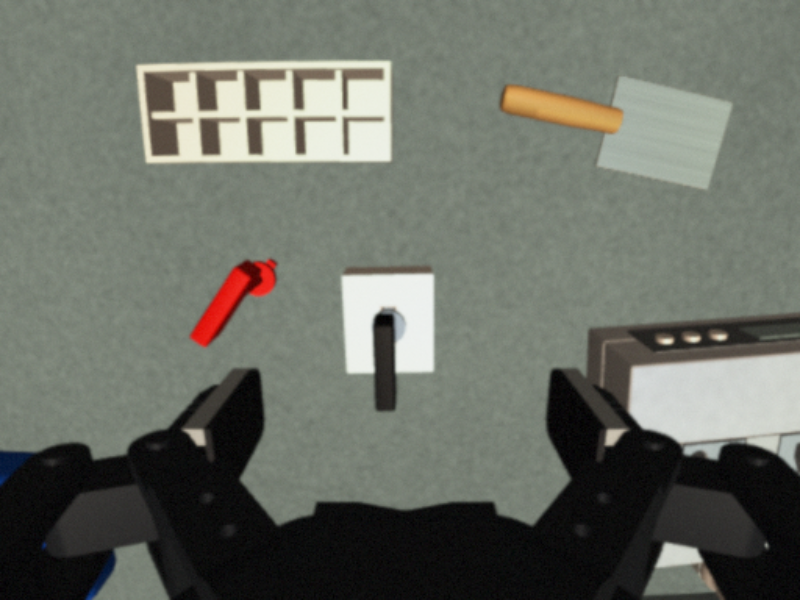

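The wrist view shows the black bar in its white stand, running from (384,318) to (385,408) and nearly parallel to the image's vertical. The red one at (230,300) is the look-alike.

```bash
python3 - <<'E'
from h import *
import pickle
m,p,d=pickle.load(open('pics/w1.pkl','rb'))
v,u=np.mgrid[195:232,228:275];v=v.ravel();u=u.ravel()
W=world('wrist',np.c_[u,v].astype(float),d[v,u],m=m)
r=W[:,:2]-[.5916,.0192]; ins=(np.hypot(*r.T)<.0155)
print('bush top',np.percentile(W[ins,2],[5,20,50,70,90]).round(4))
top=(np.hypot(*r.T)<.0155)&(W[:,2]>.065);out=(abs(r)>.026).any(1);print('ins corner z', np.median(W[(np.hypot(*r.T)>.018)&(np.hypot(*r.T)<.021),2]),'heater z',np.median(W[out,2]))
zt=np.median(W[top,2])
hole=ins&(W[:,2]<zt-.008)
q=world('wrist',np.c_[u,v][hole].astype(float),z=zt,m=m)[:,:2]
print(hole.sum(),'centre',q.mean(0),W[hole,2].min());
rect=cv2.minAreaRect((q*1e4).astype(np.float32));print('rect mm',rect)
e=np.linalg.svd(q-q.mean(0))[2][0];print('dir',np.degrees(np.arctan2(e[1],e[0])))
c=(np.array([[205,175],[290,335]],float)/8)+[215-.5,180-.5]
w=world('wrist',c,z=zt,m=m);e=w[1]-w[0];print('edge dir',np.degrees(np.arctan2(e[1],e[0])),w)
# handle
m,p,d=pickle.load(open('pics/w2.pkl','rb'))
blk=(p.astype(int).sum(2)<130);blk[:195]=0;blk[270:]=0;blk[:,:225]=0;blk[:,265:]=0
v,u=np.nonzero(blk);Wd=world('wrist',np.c_[u,v].astype(float),d[v,u],m=m)
k=Wd[:,2]>.107;q=Wd[k];print(k.sum(),'handle top',q.mean(0),np.median(q[:,2]),np.percentile(q,[1,99],axis=0))
e=np.linalg.svd(q[:,:2]-q[:,:2].mean(0))[2][0];print(np.degrees(np.arctan2(e[1],e[0])),cv2.minAreaRect((q[:,:2]*1e3).astype(np.float32)))
E
```

```text
bush top [0.0545 0.0557 0.077  0.0775 0.0782]
ins corner z 0.08116031866590134 heater z 0.3927826558904598
152 centre [0.58805895 0.01752325] 0.053300107315234546
rect mm ((5887.3408203125, 177.56298828125), (221.65615844726562, 87.71511840820312), 27.641456604003906)
dir 29.71725884201634
edge dir 26.394258970200035 [[0.58053063 0.00832638 0.07734619]
 [0.60348811 0.01971971 0.07734619]]
487 handle top [ 0.50581979 -0.28169581  0.11201892] 0.1121563832950409 [[ 0.47813512 -0.28667793  0.10783682]
 [ 0.52902447 -0.27621037  0.11375543]]
1.6691361209049178 ((503.952392578125, -281.4114685058594), (52.22237777709961, 10.199819564819336), 0.7837074995040894)
```

carry_out(
  deltas=[
    {"grip": 0.5,"offset": [1,-0.6,2.5],"turn": [-0.1,0,0]},
    {"grip": 0.5,"offset": [3,-1.15,4.3],"turn": [-0.1,0,0]},
    {"grip": 0.5,"offset": [6,-1.15,4.3],"turn": [-0.1,0,0]},
    {"grip": 0.5,"offset": [9,-1.15,4.3],"turn": [-0.1,0,0]},
    {"grip": 0.5,"offset": [9.5,-1.15,4.3],"turn": [-0.1,0,0]},
    {"grip": 0.5,"offset": [10.5,-1.15,4.3],"turn": [-0.1,0,0]},
    {"grip": 0.5,"offset": [12,-1.15,4.3],"turn": [-0.1,0,0]},
    {"grip": 0.5,"offset": [13,-1.15,4.3],"turn": [-0.1,0,0]},
    {"grip": 0.5,"offset": [13.9,-1.15,4.3],"turn": [-0.1,0,0]},
    {"grip": 0.5,"offset": [13.9,-1.15,4.3],"turn": [-0.1,0,0]},
    {"grip": 0.5,"offset": [13.9,-1.15,4.3],"turn": [-0.1,0,0]},
  ],
)

```text
time: 4.63
ee_pos: [0.5033, -0.2835, 0.0806]
ee_rot: [[0.0, -0.012, 1.0], [-0.0, 1.0, 0.012], [-1.0, -0.0, 0.0]]
contact_force: [0.1, -0.6, 0.2]
finger_gap: 0.0428
```

```bash
python3 - <<'E'
from h import *
plan((0.504,-0.2815,0.08),91)
E
```

```text
t 4.63 pos [ 0.5033 -0.2835  0.0806] yaw 90.7 F [ 0.1 -0.6  0.2] j [  6.  31.  23. 111. -17.  42. 129.] gap 0.0428
offset [0.06 0.2  0.07] turn [-0.06  0.    0.  ]
```

carry_out(
  deltas=[
    {"grip": 0.5,"offset": [0,0.2,0.05],"turn": [0,0,0]},
    {"grip": 0.2,"offset": [0,0.2,0.05],"turn": [0,0,0]},
    {"grip": 0,"offset": [0,0.2,0.05],"turn": [0,0,0]},
    {"grip": 0,"offset": [0,0.2,0.05],"turn": [0,0,0]},
    {"grip": 0,"offset": [0,0.2,0.05],"turn": [0,0,0]},
    {"grip": 0,"offset": [0,0.2,0.05],"turn": [0,0,0]},
    {"grip": 0,"offset": [0,0.2,0.05],"turn": [0,0,0]},
    {"grip": 0,"offset": [0,0.2,0.05],"turn": [0,0,0]},
  ],
  squeeze=80,
)

```text
time: 5.3
ee_pos: [0.5041, -0.2818, 0.081]
ee_rot: [[0.001, -0.012, 1.0], [-0.0, 1.0, 0.012], [-1.0, -0.0, 0.001]]
contact_force: [0.0, 0.2, 5.1]
finger_gap: 0.0106
```

```bash
python3 - <<'E'
from h import *
plan((0.504,-0.2815,0.14),91)
E
```

```text
t 5.3 pos [ 0.5041 -0.2818  0.081 ] yaw 90.68 F [0.  0.2 5.1] j [  6.  30.  23. 111. -17.  42. 129.] gap 0.0106
offset [-5.9   0.03 -0.  ] turn [-0.06  0.01  0.  ]
```

carry_out(
  deltas=[
    {"grip": 0,"offset": [-0.7,0,0],"turn": [0,0,0]},
    {"grip": 0,"offset": [-1.8,0,0],"turn": [0,0,0]},
    {"grip": 0,"offset": [-3,0,0],"turn": [0,0,0]},
    {"grip": 0,"offset": [-5,0,0],"turn": [0,0,0]},
    {"grip": 0,"offset": [-8,0,0],"turn": [0,0,0]},
    {"grip": 0,"offset": [-11,0,0],"turn": [0,0,0]},
    {"grip": 0,"offset": [-12,0,0],"turn": [0,0,0]},
    {"grip": 0,"offset": [-12,0,0],"turn": [0,0,0]},
    {"grip": 0,"offset": [-12,0,0],"turn": [0,0,0]},
  ],
)

```text
time: 6.05
ee_pos: [0.5036, -0.2813, 0.2006]
ee_rot: [[0.001, -0.012, 1.0], [0.0, 1.0, 0.012], [-1.0, 0.0, 0.001]]
contact_force: [-0.5, -0.4, -1.5]
finger_gap: 0.0108
```

```bash
python3 - <<'E'
from h import *
plan((0.591,0.0193,0.19),117.5)
E
```

```text
t 6.05 pos [ 0.5036 -0.2813  0.2006] yaw 90.7 F [-0.5 -0.4 -1.5] j [  2.  21.  27. 106. -12.  55. 125.] gap 0.0108
offset [ 1.07 29.96  9.11] turn [-5.36  0.01  0.  ]
```

carry_out(
  deltas=[
    {"grip": 0,"offset": [0,2,0.6],"turn": [-0.3,0,0]},
    {"grip": 0,"offset": [0,5,1.5],"turn": [-1,0,0]},
    {"grip": 0,"offset": [0,9,2.7],"turn": [-1.8,0,0]},
    {"grip": 0,"offset": [0,13,4],"turn": [-2.6,0,0]},
    {"grip": 0,"offset": [0,17,5.2],"turn": [-3.4,0,0]},
    {"grip": 0,"offset": [0,21,6.4],"turn": [-4.2,0,0]},
    {"grip": 0,"offset": [0,25,7.6],"turn": [-4.8,0,0]},
    {"grip": 0,"offset": [0,28,8.5],"turn": [-5.2,0,0]},
    {"grip": 0,"offset": [0,29.5,9],"turn": [-5.3,0,0]},
    {"grip": 0,"offset": [0,30,9.1],"turn": [-5.35,0,0]},
    {"grip": 0,"offset": [0,30,9.1],"turn": [-5.35,0,0]},
    {"grip": 0,"offset": [0,30,9.1],"turn": [-5.35,0,0]},
  ],
)

```text
time: 7.05
ee_pos: [0.59, 0.0174, 0.1993]
ee_rot: [[-0.002, -0.459, 0.889], [-0.001, 0.889, 0.459], [-1.0, -0.0, -0.003]]
contact_force: [-0.4, -0.7, -0.9]
finger_gap: 0.0109
```

```bash
python3 - <<'E'
from h import *
plan((0.591,0.0193,0.19),117.5)
import pickle
m=camera_model('wrist')
p,d=grab_frame('wrist');pickle.dump((m,p,d),open('pics/w3.pkl','wb'))
a=cv2.resize(p[120:384,130:380],None,fx=3.2,fy=3.2,interpolation=cv2.INTER_CUBIC)
save('f.png',cv2.resize(a,(568,600)))
E
```

```text
t 7.05 pos [0.59   0.0174 0.1993] yaw 117.31 F [-0.4 -0.7 -0.9] j [-20.  22.  16. 104.  -7.  56. 116.] gap 0.0109
offset [0.93 0.12 0.17] turn [-0.04 -0.03  0.  ]
```

View pics/f.png

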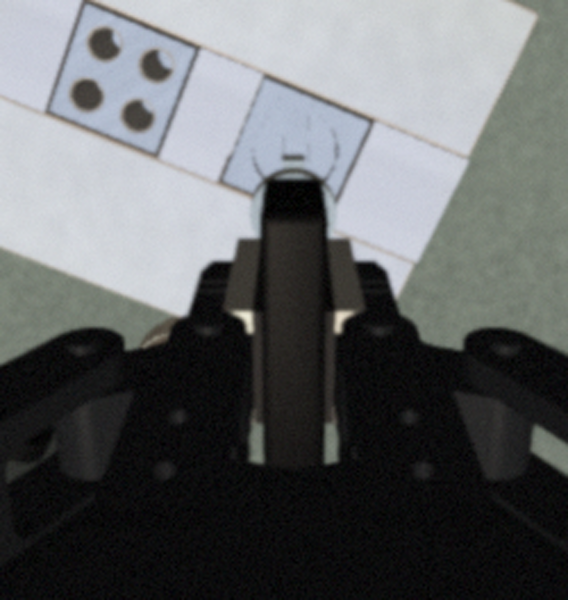

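The slot's near end is the dark mark at (292,157), in line with the bar at column 293. I'll recheck the insert's centre from its corners.

```bash
python3 - <<'E'
from h import *
import pickle
m,p,d=pickle.load(open('pics/w3.pkl','rb'))
f=lambda c:np.array(c,float)/2.272+[130-.4,120-.4]
w=world('wrist',f([[263,76],[373,122],[221,181]]),z=.08,m=m);print(w.round(4),(w[1]+w[2])/2)
print(np.linalg.norm(w[1]-w[0]),np.linalg.norm(w[2]-w[0]))
print(world('wrist',f([[292,160],[282,157],[303,157]]),z=.077,m=m).round(4))
c,b=p[120:200,215:300],None
save('g.png',cv2.resize(c,None,fx=7,fy=7,interpolation=cv2.INTER_CUBIC))
plan((0.591,0.0193,0.165),117.5)
E
```

```text
[[ 0.5699 -0.006   0.08  ]
 [ 0.5662  0.0398  0.08  ]
 [ 0.6147 -0.002   0.08  ]] [0.5904542  0.01886103 0.08      ]
0.045924751964125224 0.04499413751394998
[[0.5949 0.0193 0.077 ]
 [0.5956 0.0152 0.077 ]
 [0.5918 0.0226 0.077 ]]
t 7.1 pos [0.5902 0.0168 0.1997] yaw 117.24 F [-0.3  0.5 -0.9] j [-20.  22.  16. 104.  -7.  56. 116.] gap 0.0109
offset [3.47 0.19 0.19] turn [-0.05 -0.02  0.01]
```

View pics/g.png

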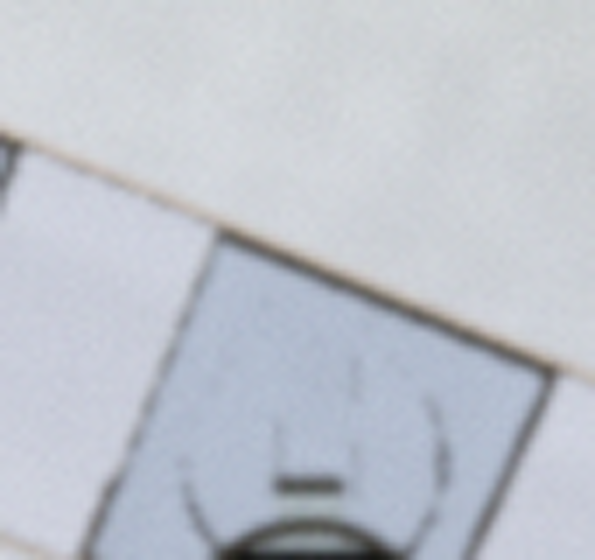

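carry_out(
  deltas=[
    {"grip": 0,"offset": [1.5,0.17,0.15],"turn": [-0.05,-0.02,0]},
    {"grip": 0,"offset": [3,0.17,0.15],"turn": [-0.05,-0.02,0]},
    {"grip": 0,"offset": [4,0.17,0.15],"turn": [-0.05,-0.02,0]},
    {"grip": 0,"offset": [4.5,0.17,0.15],"turn": [-0.05,-0.02,0]},
    {"grip": 0,"offset": [4.5,0.17,0.15],"turn": [-0.05,-0.02,0]},
    {"grip": 0,"offset": [4.5,0.17,0.15],"turn": [-0.05,-0.02,0]},
    {"grip": 0,"offset": [4.5,0.17,0.15],"turn": [-0.05,-0.02,0]},
  ],
)

```text
time: 7.68
ee_pos: [0.592, 0.0213, 0.156]
ee_rot: [[0.003, -0.464, 0.886], [0.001, 0.886, 0.464], [-1.0, -0.0, 0.003]]
contact_force: [0.8, 0.3, -1.1]
finger_gap: 0.0105
```

```bash
python3 - <<'E'
from h import *
import pickle
m,p,d=pickle.load(open('pics/w3.pkl','rb'))
w=world('wrist',np.array([[315,420],[280,440],[353,440]])/7+[214.5,119.5],z=.077,m=m);print(w)
a=np.radians(27.5);n=np.array([-np.sin(a),np.cos(a)])
print('perp of slot line vs insert centre (m):',(w[:,:2]-[.5908,.019])@n)
plan((0.5908,0.019,0.141),117.5)
E
```

```text
[[0.58565509 0.01592763 0.077     ]
 [0.59004003 0.01316496 0.077     ]
 [0.58574638 0.0214461  0.077     ]]
perp of slot line vs insert centre (m): [-0.00034957 -0.00482483  0.00450322]
t 7.68 pos [0.592  0.0213 0.156 ] yaw 117.65 F [ 0.8  0.3 -1.1] j [-20.  25.  15. 106.  -8.  50. 117.] gap 0.0105
offset [ 1.5  -0.15 -0.22] turn [0.03 0.03 0.01]
```

```bash
cat >> h.py <<'E'
def avg(n=6):
    L=[]
    for _ in range(n):
        grab_frame('top');s=get_state();L.append(np.r_[s['ee_pos'],s['contact_force'],s['torque']])
    L=np.array(L);print('t',round(s['time'],2),'avg',L.mean(0).round(4),'sd',L[:,:3].std(0).round(4));return L.mean(0)
E
python3 - <<'E'
from h import *
avg();plan((0.5908,0.019,0.141),117.5)
E
```

```text
t 7.98 avg [ 0.5919  0.0217  0.1559 -0.381  -0.0284 -1.2687 -0.0153  0.0165 -0.0173] sd [0.0001 0.0001 0.0002]
t 7.98 pos [0.5917 0.0219 0.1557] yaw 117.7 F [-0.6 -1.6 -1.5] j [-20.  25.  15. 106.  -8.  50. 117.] gap 0.0105
offset [ 1.47 -0.21 -0.22] turn [0.04 0.03 0.  ]
```

carry_out(
  deltas=[
    {"grip": 0,"offset": [0.2,-0.19,-0.22],"turn": [0.03,0.02,0]},
    {"grip": 0,"offset": [0.4,-0.19,-0.22],"turn": [0.03,0.02,0]},
    {"grip": 0,"offset": [0.6,-0.19,-0.22],"turn": [0.03,0.02,0]},
    {"grip": 0,"offset": [0.6,-0.19,-0.22],"turn": [0.03,0.02,0]},
    {"grip": 0,"offset": [0.6,-0.19,-0.22],"turn": [0.03,0.02,0]},
  ],
)

```text
time: 8.4
ee_pos: [0.5903, 0.0191, 0.149]
ee_rot: [[-0.001, -0.462, 0.887], [-0.0, 0.887, 0.462], [-1.0, 0.0, -0.0]]
contact_force: [-0.3, 0.6, -2.0]
finger_gap: 0.0106
```

```bash
python3 - <<'E'
from h import *
avg();plan((0.5908,0.019,0.141),117.5)
E
```

```text
t 8.7 avg [ 5.9050e-01  1.9100e-02  1.4930e-01 -2.0000e-04 -3.9410e-01 -1.0034e+00
 -2.7700e-02  3.1000e-03 -1.8200e-02] sd [0.0001 0.     0.0001]
t 8.7 pos [0.5906 0.0191 0.1494] yaw 117.54 F [-0.1 -0.5 -1.2] j [-19.  25.  15. 106.  -8.  50. 117.] gap 0.0107
offset [ 0.84 -0.02  0.02] turn [0.01 0.   0.  ]
```

Well aligned. Descending 1 mm a row, in short calls.

carry_out(
  deltas=[
    {"grip": 0,"offset": [0.1,0,0],"turn": [0,0,0]},
    {"grip": 0,"offset": [0.2,0,0],"turn": [0,0,0]},
    {"grip": 0,"offset": [0.3,0,0],"turn": [0,0,0]},
    {"grip": 0,"offset": [0.4,0,0],"turn": [0,0,0]},
    {"grip": 0,"offset": [0.4,0,0],"turn": [0,0,0]},
  ],
)

```text
time: 9.12
ee_pos: [0.5903, 0.0191, 0.145]
ee_rot: [[-0.0, -0.462, 0.887], [-0.0, 0.887, 0.462], [-1.0, 0.0, -0.0]]
contact_force: [-0.2, 0.0, -1.2]
finger_gap: 0.0107
```

carry_out(
  deltas=[
    {"grip": 0,"offset": [0.1,0,0],"turn": [0,0,0]},
    {"grip": 0,"offset": [0.2,0,0],"turn": [0,0,0]},
    {"grip": 0,"offset": [0.2,0,0],"turn": [0,0,0]},
  ],
)

```text
time: 9.37
ee_pos: [0.5904, 0.0191, 0.1431]
ee_rot: [[-0.0, -0.462, 0.887], [-0.0, 0.887, 0.462], [-1.0, 0.0, -0.0]]
contact_force: [-0.6, -0.5, -0.9]
finger_gap: 0.0108
```

carry_out(
  deltas=[
    {"grip": 0,"offset": [0.1,0,0],"turn": [0,0,0]},
    {"grip": 0,"offset": [0.2,0,0],"turn": [0,0,0]},
    {"grip": 0,"offset": [0.2,0,0],"turn": [0,0,0]},
  ],
)

```text
time: 9.62
ee_pos: [0.5903, 0.0191, 0.1411]
ee_rot: [[-0.0, -0.462, 0.887], [-0.0, 0.887, 0.462], [-1.0, 0.0, -0.0]]
contact_force: [0.5, -1.1, -0.7]
finger_gap: 0.0109
```

carry_out(
  deltas=[
    {"grip": 0,"offset": [0.15,0,0],"turn": [0,0,0]},
    {"grip": 0,"offset": [0.3,0,0],"turn": [0,0,0]},
    {"grip": 0,"offset": [0.45,0,0],"turn": [0,0,0]},
    {"grip": 0,"offset": [0.6,0,0],"turn": [0,0,0]},
    {"grip": 0,"offset": [0.7,0,0],"turn": [0,0,0]},
    {"grip": 0,"offset": [0.8,0,0],"turn": [0,0,0]},
    {"grip": 0,"offset": [0.8,0,0],"turn": [0,0,0]},
  ],
)

```text
time: 10.2
ee_pos: [0.5904, 0.0191, 0.133]
ee_rot: [[-0.0, -0.462, 0.887], [-0.0, 0.887, 0.462], [-1.0, 0.0, -0.0]]
contact_force: [-0.5, -1.0, -0.9]
finger_gap: 0.0108
```

carry_out(
  deltas=[
    {"grip": 0,"offset": [0.1,0,0],"turn": [0,0,0]},
    {"grip": 0,"offset": [0.2,0,0],"turn": [0,0,0]},
    {"grip": 0,"offset": [0.2,0,0],"turn": [0,0,0]},
  ],
)

```text
time: 10.45
ee_pos: [0.5904, 0.0191, 0.1311]
ee_rot: [[-0.0, -0.462, 0.887], [-0.0, 0.887, 0.462], [-1.0, 0.0, -0.0]]
contact_force: [-0.8, -0.8, -1.2]
finger_gap: 0.0111
```

carry_out(
  deltas=[
    {"grip": 0,"offset": [0.05,0,0],"turn": [0,0,0]},
    {"grip": 0,"offset": [0.1,0,0],"turn": [0,0,0]},
    {"grip": 0,"offset": [0.1,0,0],"turn": [0,0,0]},
  ],
)

```text
time: 10.7
ee_pos: [0.5905, 0.019, 0.1302]
ee_rot: [[-0.0, -0.462, 0.887], [0.0, 0.887, 0.462], [-1.0, 0.0, -0.0]]
contact_force: [-0.0, -1.6, -1.0]
finger_gap: 0.0107
```

carry_out(
  deltas=[
    {"grip": 0,"offset": [0.05,0,0],"turn": [0,0,0]},
    {"grip": 0,"offset": [0.1,0,0],"turn": [0,0,0]},
    {"grip": 0,"offset": [0.1,0,0],"turn": [0,0,0]},
  ],
)

```text
time: 10.95
ee_pos: [0.5904, 0.0191, 0.1292]
ee_rot: [[-0.0, -0.462, 0.887], [0.0, 0.887, 0.462], [-1.0, 0.0, -0.0]]
contact_force: [0.5, 0.7, -0.4]
finger_gap: 0.0111
```

carry_out(
  deltas=[
    {"grip": 0,"offset": [0.05,0,0],"turn": [0,0,0]},
    {"grip": 0,"offset": [0.05,0,0],"turn": [0,0,0]},
    {"grip": 0,"offset": [0.05,0,0],"turn": [0,0,0]},
  ],
)

```text
time: 11.2
ee_pos: [0.5904, 0.0191, 0.1287]
ee_rot: [[-0.0, -0.462, 0.887], [-0.0, 0.887, 0.462], [-1.0, 0.0, -0.0]]
contact_force: [0.4, 0.2, -1.7]
finger_gap: 0.0112
```

carry_out(
  deltas=[
    {"grip": 0,"offset": [0.05,0,0],"turn": [0,0,0]},
    {"grip": 0,"offset": [0.05,0,0],"turn": [0,0,0]},
    {"grip": 0,"offset": [0.05,0,0],"turn": [0,0,0]},
  ],
)

```text
time: 11.45
ee_pos: [0.5905, 0.0191, 0.1283]
ee_rot: [[-0.0, -0.462, 0.887], [0.0, 0.887, 0.462], [-1.0, 0.0, -0.0]]
contact_force: [-0.4, 0.0, -1.0]
finger_gap: 0.0106
```

carry_out(
  deltas=[
    {"grip": 0,"offset": [0.05,0,0],"turn": [0,0,0]},
    {"grip": 0,"offset": [0.05,0,0],"turn": [0,0,0]},
    {"grip": 0,"offset": [0.05,0,0],"turn": [0,0,0]},
  ],
)

```text
time: 11.7
ee_pos: [0.5905, 0.0191, 0.1277]
ee_rot: [[-0.0, -0.462, 0.887], [0.0, 0.887, 0.462], [-1.0, 0.0, -0.0]]
contact_force: [-0.2, 1.1, -0.6]
finger_gap: 0.0112
```

carry_out(
  deltas=[
    {"grip": 0,"offset": [0.05,0,0],"turn": [0,0,0]},
    {"grip": 0,"offset": [0.05,0,0],"turn": [0,0,0]},
    {"grip": 0,"offset": [0.05,0,0],"turn": [0,0,0]},
  ],
)

```text
time: 11.95
ee_pos: [0.5905, 0.0191, 0.1273]
ee_rot: [[0.0, -0.462, 0.887], [0.0, 0.887, 0.462], [-1.0, 0.0, 0.0]]
contact_force: [-0.1, -0.1, -1.2]
finger_gap: 0.0109
```

carry_out(
  deltas=[
    {"grip": 0,"offset": [0.05,0,0],"turn": [0,0,0]},
    {"grip": 0,"offset": [0.05,0,0],"turn": [0,0,0]},
    {"grip": 0,"offset": [0.05,0,0],"turn": [0,0,0]},
  ],
)

```text
time: 12.2
ee_pos: [0.5906, 0.0191, 0.1272]
ee_rot: [[0.0, -0.462, 0.887], [0.0, 0.887, 0.462], [-1.0, 0.0, 0.0]]
contact_force: [-0.9, -0.6, 4.4]
finger_gap: 0.0108
```

Shoulder contact is felt at TCP z 0.1272, about 5 N, and 0.128 was predicted. Turning clockwise now.

carry_out(
  deltas=[
    {"grip": 0,"offset": [0.02,0,0],"turn": [0.6,0,0]},
    {"grip": 0,"offset": [0.02,0,0],"turn": [1.4,0,0]},
    {"grip": 0,"offset": [0.02,0,0],"turn": [2.2,0,0]},
    {"grip": 0,"offset": [0.02,0,0],"turn": [3,0,0]},
    {"grip": 0,"offset": [0.02,0,0],"turn": [3.8,0,0]},
    {"grip": 0,"offset": [0.02,0,0],"turn": [4,0,0]},
    {"grip": 0,"offset": [0.02,0,0],"turn": [4,0,0]},
  ],
)

```text
time: 12.78
ee_pos: [0.5912, 0.0191, 0.1272]
ee_rot: [[0.002, -0.132, 0.991], [0.0, 0.991, 0.132], [-1.0, -0.0, 0.002]]
contact_force: [-0.3, 0.4, 5.4]
finger_gap: 0.0109
```

```bash
python3 - <<'E'
from h import *
plan();print(np.round(get_state()['torque'],2))
E
```

```text
t 12.78 pos [0.5912 0.0191 0.1272] yaw 97.58 F [-0.3  0.4  5.4] j [-23.  27.  19. 107. -12.  47. 100.] gap 0.0109
offset [0. 0. 0.] turn [0.   0.02 0.  ]
[ 0.04 -0.04 -0.04]
```

carry_out(
  deltas=[
    {"grip": 0,"offset": [0,0,0],"turn": [0.8,0,0]},
    {"grip": 0,"offset": [0,0,0],"turn": [1.6,0,0]},
    {"grip": 0,"offset": [0,0,0],"turn": [2.4,0,0]},
    {"grip": 0,"offset": [0,0,0],"turn": [3.2,0,0]},
    {"grip": 0,"offset": [0,0,0],"turn": [4,0,0]},
    {"grip": 0,"offset": [0,0,0],"turn": [4.8,0,0]},
    {"grip": 0,"offset": [0,0,0],"turn": [5.6,0,0]},
    {"grip": 0,"offset": [0,0,0],"turn": [6.4,0,0]},
    {"grip": 0,"offset": [0,0,0],"turn": [7.2,0,0]},
    {"grip": 0,"offset": [0,0,0],"turn": [8,0,0]},
    {"grip": 0,"offset": [0,0,0],"turn": [8,0,0]},
  ],
)

```text
time: 13.7
ee_pos: [0.5913, 0.0191, 0.1271]
ee_rot: [[0.002, 0.538, 0.843], [0.0, 0.843, -0.538], [-1.0, 0.001, 0.001]]
contact_force: [1.0, 0.4, 5.9]
finger_gap: 0.0111
```

```bash
python3 - <<'E'
from h import *
plan();print(np.round(get_state()['torque'],2))
E
```

```text
t 13.7 pos [0.5913 0.0191 0.1271] yaw 57.45 F [1.  0.4 5.9] j [-30.  29.  30. 108. -19.  48.  66.] gap 0.0111
offset [0. 0. 0.] turn [-0.    0.01 -0.01]
[ 0.03 -0.   -0.04]
```

carry_out(
  deltas=[
    {"grip": 0,"offset": [0,0,0],"turn": [0.6,0,0]},
    {"grip": 0,"offset": [0,0,0],"turn": [1.2,0,0]},
    {"grip": 0,"offset": [0,0,0],"turn": [1.8,0,0]},
    {"grip": 0,"offset": [0,0,0],"turn": [2.4,0,0]},
    {"grip": 0,"offset": [0,0,0],"turn": [3,0,0]},
    {"grip": 0,"offset": [0,0,0],"turn": [3,0,0]},
    {"grip": 0,"offset": [0,0,0],"turn": [3,0,0]},
  ],
)

```text
time: 14.28
ee_pos: [0.5913, 0.019, 0.1272]
ee_rot: [[0.002, 0.736, 0.677], [0.0, 0.677, -0.736], [-1.0, 0.001, 0.001]]
contact_force: [-0.8, 0.9, 5.2]
finger_gap: 0.0109
```

```bash
python3 - <<'E'
from h import *
plan();print(np.round(get_state()['torque'],2))
E
```

```text
t 14.28 pos [0.5913 0.019  0.1272] yaw 42.64 F [-0.8  0.9  5.2] j [-33.  30.  33. 108. -21.  49.  54.] gap 0.0109
offset [0. 0. 0.] turn [-0.    0.01 -0.01]
[ 0.04  0.01 -0.03]
```

carry_out(
  deltas=[
    {"grip": 0,"offset": [0,0,0],"turn": [0.4,0,0]},
    {"grip": 0,"offset": [0,0,0],"turn": [0.8,0,0]},
    {"grip": 0,"offset": [0,0,0],"turn": [0.8,0,0]},
    {"grip": 0,"offset": [0,0,0],"turn": [0.8,0,0]},
  ],
)

```text
time: 14.62
ee_pos: [0.5912, 0.019, 0.1272]
ee_rot: [[0.001, 0.781, 0.625], [0.0, 0.625, -0.781], [-1.0, 0.001, 0.001]]
contact_force: [-0.2, 0.2, 5.9]
finger_gap: 0.011
```

```bash
python3 - <<'E'
from h import *
avg(5);plan()
p,d=grab_frame('wrist');save('h.png',cv2.resize(p,(800,600)))
E
```

```text
t 14.87 avg [ 5.9120e-01  1.9000e-02  1.2720e-01 -2.7700e-02 -2.6900e-02  5.5667e+00
  4.3500e-02 -1.7400e-02 -2.7000e-03] sd [0. 0. 0.]
t 14.87 pos [0.5912 0.019  0.1272] yaw 38.65 F [-0.4  0.2  5.7] j [-34.  30.  34. 108. -22.  49.  51.] gap 0.011
offset [0. 0. 0.] turn [-0.    0.01 -0.02]
```

View pics/h.png

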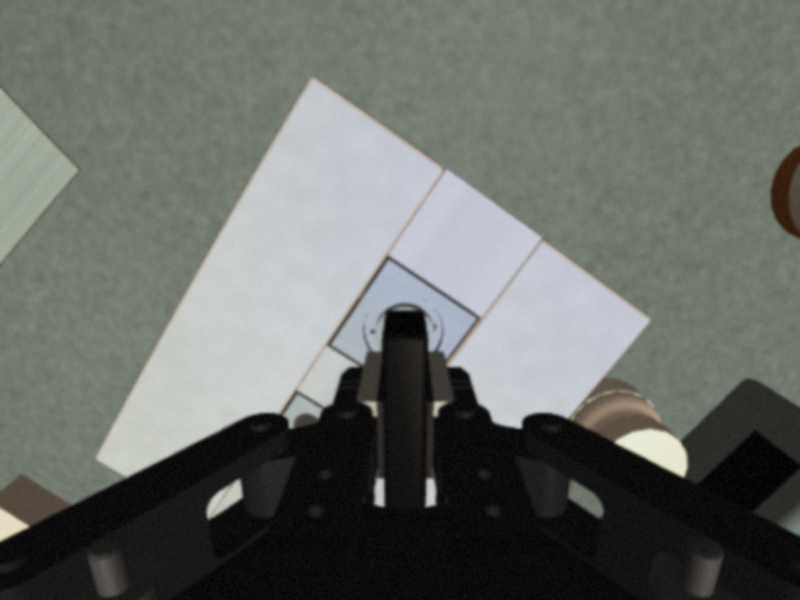

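The bar turned about 79° with the gripper and the shoulder lies on the bush at (405,325). Lifting a little to test the hold.

carry_out(
  deltas=[
    {"grip": 0,"offset": [-0.1,0,0],"turn": [0,0,0]},
    {"grip": 0,"offset": [-0.2,0,0],"turn": [0,0,0]},
    {"grip": 0,"offset": [-0.35,0,0],"turn": [0,0,0]},
    {"grip": 0,"offset": [-0.5,0,0],"turn": [0,0,0]},
    {"grip": 0,"offset": [-0.65,0,0],"turn": [0,0,0]},
    {"grip": 0,"offset": [-0.8,0,0],"turn": [0,0,0]},
    {"grip": 0,"offset": [-1,0,0],"turn": [0,0,0]},
    {"grip": 0,"offset": [-1,0,0],"turn": [0,0,0]},
  ],
)

```text
time: 15.58
ee_pos: [0.5906, 0.0192, 0.1371]
ee_rot: [[0.0, 0.782, 0.623], [0.0, 0.623, -0.782], [-1.0, 0.0, -0.0]]
contact_force: [1.2, 0.5, -5.1]
finger_gap: 0.0109
```

```bash
python3 - <<'E'
from h import *
avg(3);plan((0.5912,0.019,0.1272))
E
```

```text
t 15.73 avg [ 0.5907  0.0192  0.1373  0.5917 -0.2038 -3.4508  0.1133 -0.1496  0.0359] sd [0. 0. 0.]
t 15.73 pos [0.5908 0.0191 0.1374] yaw 38.54 F [-0.1  0.4 -2.8] j [-34.  29.  35. 108. -21.  50.  50.] gap 0.0109
offset [1.02 0.02 0.04] turn [ 0.   -0.   -0.01]
```

carry_out(
  deltas=[
    {"grip": 0,"offset": [-0.2,0,0],"turn": [0,0,0]},
    {"grip": 0,"offset": [-0.4,0,0],"turn": [0,0,0]},
    {"grip": 0,"offset": [-0.6,0,0],"turn": [0,0,0]},
    {"grip": 0,"offset": [-0.8,0,0],"turn": [0,0,0]},
    {"grip": 0,"offset": [-1,0,0],"turn": [0,0,0]},
    {"grip": 0,"offset": [-1.2,0,0],"turn": [0,0,0]},
    {"grip": 0,"offset": [-1.4,0,0],"turn": [0,0,0]},
    {"grip": 0,"offset": [-1.6,0,0],"turn": [0,0,0]},
    {"grip": 0,"offset": [-1.8,0,0],"turn": [0,0,0]},
    {"grip": 0,"offset": [-2,0,0],"turn": [0,0,0]},
  ],
)

```text
time: 16.57
ee_pos: [0.5907, 0.019, 0.1571]
ee_rot: [[0.0, 0.782, 0.623], [0.0, 0.623, -0.782], [-1.0, 0.0, 0.0]]
contact_force: [-0.4, -0.8, -3.5]
finger_gap: 0.0109
```

carry_out(
  deltas=[
    {"grip": 0,"offset": [-0.2,0,0],"turn": [0,0,0]},
    {"grip": 0,"offset": [-0.4,0,0],"turn": [0,0,0]},
    {"grip": 0,"offset": [-0.7,0,0],"turn": [0,0,0]},
    {"grip": 0,"offset": [-1,0,0],"turn": [0,0,0]},
    {"grip": 0,"offset": [-1.3,0,0],"turn": [0,0,0]},
    {"grip": 0,"offset": [-1.6,0,0],"turn": [0,0,0]},
    {"grip": 0,"offset": [-2,0,0],"turn": [0,0,0]},
    {"grip": 0,"offset": [-2.5,0,0],"turn": [0,0,0]},
    {"grip": 0,"offset": [-3,0,0],"turn": [0,0,0]},
    {"grip": 0,"offset": [-3.5,0,0],"turn": [0,0,0]},
    {"grip": 0,"offset": [-4,0,0],"turn": [0,0,0]},
    {"grip": 0,"offset": [-4,0,0],"turn": [0,0,0]},
  ],
)

```text
time: 17.57
ee_pos: [0.5912, 0.019, 0.1979]
ee_rot: [[0.002, 0.782, 0.623], [0.0, 0.623, -0.782], [-1.0, 0.002, 0.001]]
contact_force: [-0.0, -1.0, -3.3]
finger_gap: 0.0106
```

```bash
python3 - <<'E'
from h import *
avg(4)
p,d=grab_frame('scene');save('i.png',cv2.resize(p[60:300,110:430],(800,600)))
z=np.load('pics/top.npz')
# cooling plate pose from the first top picture
f=outline_of('cool_plate','top')
for g in f[:1]:
    v,u=np.nonzero(g['pixels']);w=world('top',np.c_[u,v].astype(float),z=.01)[:,:2]
    r=cv2.minAreaRect((w*1e3).astype(np.float32));print('plate?',g['confidence'],r)
grab_frame('top')
for g in outline_of('cool_plate','top')[:2]:
    v,u=np.nonzero(g['pixels']);w=world('top',np.c_[u,v].astype(float),z=.01)[:,:2]
    print('plate top',g['confidence'],cv2.minAreaRect((w*1e3).astype(np.float32)))
plan((0.486,0.307,0.21))
E
```

```text
t 17.77 avg [ 0.5905  0.0191  0.1967  0.1064  0.1634 -3.7673  0.0107  0.018  -0.0184] sd [0.0003 0.     0.0004]
plate? 0.63 ((493.8702087402344, 306.5928649902344), (142.8524932861328, 142.84310913085938), 77.02293395996094)
plate top 0.69 ((495.1953125, 307.67645263671875), (145.14878845214844, 142.86817932128906), 76.81159210205078)
t 17.97 pos [0.5903 0.019  0.1963] yaw 38.54 F [-0.5 -0.2 -4.1] j [-36.  25.  38. 105. -18.  56.  47.] gap 0.0104
offset [ -1.37   9.78 -29.02] turn [-0.   -0.    0.01]
```

View pics/i.png

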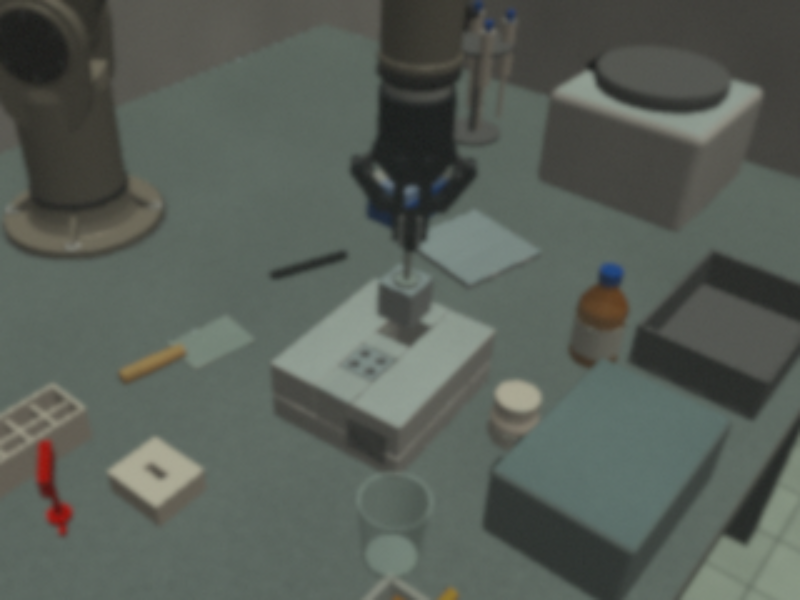

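The insert hangs upright and clear of its well at (405,295), and the stand is empty. The tube insert and the rest look undisturbed. Carrying it to the plate, whose centre measures about (0.494, 0.307).

carry_out(
  deltas=[
    {"grip": 0,"offset": [-0.2,0.3,-0.8],"turn": [0,0,0]},
    {"grip": 0,"offset": [-0.2,0.9,-2.4],"turn": [0,0,0]},
    {"grip": 0,"offset": [-0.2,1.9,-5.1],"turn": [0,0,0]},
    {"grip": 0,"offset": [-0.2,3,-8.2],"turn": [0,0,0]},
    {"grip": 0,"offset": [-0.2,4.2,-11.5],"turn": [0,0,0]},
    {"grip": 0,"offset": [-0.2,5.4,-14.8],"turn": [0,0,0]},
    {"grip": 0,"offset": [-0.2,6.6,-18.1],"turn": [0,0,0]},
    {"grip": 0,"offset": [-0.2,7.8,-21.4],"turn": [0,0,0]},
    {"grip": 0,"offset": [-0.2,8.9,-24.4],"turn": [0,0,0]},
    {"grip": 0,"offset": [-0.2,9.7,-26.6],"turn": [0,0,0]},
    {"grip": 0,"offset": [-0.2,10.2,-28],"turn": [0,0,0]},
    {"grip": 0,"offset": [-0.2,10.4,-28.5],"turn": [0,0,0]},
  ],
)

```text
time: 18.97
ee_pos: [0.4926, 0.3102, 0.1984]
ee_rot: [[-0.001, 0.779, 0.627], [0.001, 0.627, -0.779], [-1.0, -0.0, -0.001]]
contact_force: [0.2, 0.7, -3.8]
finger_gap: 0.0106
```

```bash
python3 - <<'E'
from h import *
avg(6);plan((0.494,0.307,0.108))
E
```

```text
t 19.27 avg [ 0.4946  0.3059  0.1986  0.0698  0.1435 -3.5935 -0.032  -0.0058  0.0077] sd [0.0008 0.0018 0.0001]
t 19.27 pos [0.4952 0.3045 0.1987] yaw 38.35 F [-0.2  0.2 -4. ] j [-65.  23.  35. 106. -16.  56.  16.] gap 0.0109
offset [ 9.07  0.06 -0.28] turn [0.   0.01 0.  ]
```

Descending to about 5 mm above the plate, then feeling for contact.

carry_out(
  deltas=[
    {"grip": 0,"offset": [0.4,0,0],"turn": [0,0,0]},
    {"grip": 0,"offset": [1.2,0,0],"turn": [0,0,0]},
    {"grip": 0,"offset": [2.2,0,0],"turn": [0,0,0]},
    {"grip": 0,"offset": [3.4,0,0],"turn": [0,0,0]},
    {"grip": 0,"offset": [4.7,0,0],"turn": [0,0,0]},
    {"grip": 0,"offset": [6,0,0],"turn": [0,0,0]},
    {"grip": 0,"offset": [7.2,0,0],"turn": [0,0,0]},
    {"grip": 0,"offset": [8.2,0,0],"turn": [0,0,0]},
    {"grip": 0,"offset": [8.8,0,0],"turn": [0,0,0]},
    {"grip": 0,"offset": [9,0,0],"turn": [0,0,0]},
    {"grip": 0,"offset": [9,0,0],"turn": [0,0,0]},
    {"grip": 0,"offset": [9,0,0],"turn": [0,0,0]},
  ],
)

```text
time: 20.27
ee_pos: [0.4946, 0.3069, 0.109]
ee_rot: [[0.001, 0.782, 0.623], [0.0, 0.623, -0.782], [-1.0, 0.001, 0.0]]
contact_force: [-0.4, 0.3, -2.9]
finger_gap: 0.0108
```

```bash
python3 - <<'E'
from h import *
avg(5);plan((0.494,0.307,0.1035),38.5)
E
```

```text
t 20.52 avg [ 4.9470e-01  3.0700e-01  1.0920e-01 -9.4500e-02 -3.7780e-01 -3.3686e+00
 -1.0000e-03  5.3000e-03  5.7000e-03] sd [0.0001 0.     0.0001]
t 20.52 pos [0.4945 0.307  0.1091] yaw 38.55 F [-0.  -0.3 -3.7] j [-61.  30.  31. 110. -21.  46.  20.] gap 0.0109
offset [ 0.56 -0.04 -0.03] turn [ 0.01 -0.   -0.01]
```

carry_out(
  deltas=[
    {"grip": 0,"offset": [0.1,0,0],"turn": [0,0,0]},
    {"grip": 0,"offset": [0.2,0,0],"turn": [0,0,0]},
    {"grip": 0,"offset": [0.3,0,0],"turn": [0,0,0]},
    {"grip": 0,"offset": [0.4,0,0],"turn": [0,0,0]},
    {"grip": 0,"offset": [0.45,0,0],"turn": [0,0,0]},
    {"grip": 0,"offset": [0.45,0,0],"turn": [0,0,0]},
    {"grip": 0,"offset": [0.45,0,0],"turn": [0,0,0]},
  ],
)

```text
time: 21.1
ee_pos: [0.4942, 0.3067, 0.104]
ee_rot: [[-0.0, 0.782, 0.623], [-0.0, 0.623, -0.782], [-1.0, -0.0, 0.0]]
contact_force: [-0.1, 0.1, -3.9]
finger_gap: 0.0105
```

carry_out(
  deltas=[
    {"grip": 0,"offset": [0.05,0,0],"turn": [0,0,0]},
    {"grip": 0,"offset": [0.08,0,0],"turn": [0,0,0]},
    {"grip": 0,"offset": [0.08,0,0],"turn": [0,0,0]},
  ],
)

```text
time: 21.35
ee_pos: [0.4943, 0.3069, 0.1034]
ee_rot: [[0.0, 0.782, 0.623], [0.0, 0.623, -0.782], [-1.0, 0.0, -0.0]]
contact_force: [-0.4, 0.5, -3.2]
finger_gap: 0.0113
```

carry_out(
  deltas=[
    {"grip": 0,"offset": [0.03,0,0],"turn": [0,0,0]},
    {"grip": 0,"offset": [0.03,0,0],"turn": [0,0,0]},
    {"grip": 0,"offset": [0.03,0,0],"turn": [0,0,0]},
  ],
)

```text
time: 21.6
ee_pos: [0.4944, 0.3069, 0.1032]
ee_rot: [[0.0, 0.782, 0.623], [0.0, 0.623, -0.782], [-1.0, 0.0, -0.0]]
contact_force: [-0.1, 0.4, -1.2]
finger_gap: 0.0108
```

carry_out(
  deltas=[
    {"grip": 0,"offset": [0.03,0,0],"turn": [0,0,0]},
    {"grip": 0,"offset": [0.03,0,0],"turn": [0,0,0]},
    {"grip": 0,"offset": [0.03,0,0],"turn": [0,0,0]},
  ],
)

```text
time: 21.85
ee_pos: [0.4945, 0.307, 0.1032]
ee_rot: [[0.0, 0.782, 0.623], [0.001, 0.623, -0.782], [-1.0, 0.001, -0.0]]
contact_force: [-1.0, -0.5, 5.2]
finger_gap: 0.0105
```

carry_out(
  deltas=[
    {"grip": 0,"offset": [0,0,0],"turn": [0,0,0]},
    {"grip": 0,"offset": [0,0,0],"turn": [0,0,0]},
    {"grip": 0,"offset": [0,0,0],"turn": [0,0,0]},
  ],
  squeeze=30,
)

```text
time: 22.1
ee_pos: [0.4946, 0.307, 0.1032]
ee_rot: [[0.0, 0.782, 0.623], [0.001, 0.623, -0.782], [-1.0, 0.001, -0.0]]
contact_force: [-2.1, 0.4, 5.3]
finger_gap: 0.0114
```

carry_out(
  deltas=[
    {"grip": 0.15,"offset": [0,0,0],"turn": [0,0,0]},
    {"grip": 0.25,"offset": [0,0,0],"turn": [0,0,0]},
    {"grip": 0.4,"offset": [0,0,0],"turn": [0,0,0]},
    {"grip": 0.5,"offset": [0,0,0],"turn": [0,0,0]},
    {"grip": 0.5,"offset": [0,0,0],"turn": [0,0,0]},
    {"grip": 0.5,"offset": [0,0,0],"turn": [0,0,0]},
  ],
)

```text
time: 22.6
ee_pos: [0.4942, 0.3067, 0.1026]
ee_rot: [[-0.0, 0.782, 0.623], [-0.0, 0.623, -0.782], [-1.0, -0.0, 0.0]]
contact_force: [0.8, -0.1, -0.2]
finger_gap: 0.0426
```

Released with no residual force. Retreating straight up.

carry_out(
  deltas=[
    {"grip": 0.5,"offset": [-0.5,0,0],"turn": [0,0,0]},
    {"grip": 0.5,"offset": [-1.5,0,0],"turn": [0,0,0]},
    {"grip": 0.5,"offset": [-3,0,0],"turn": [0,0,0]},
    {"grip": 0.5,"offset": [-5,0,0],"turn": [0,0,0]},
    {"grip": 0.5,"offset": [-8,0,0],"turn": [0,0,0]},
    {"grip": 0.5,"offset": [-11,0,0],"turn": [0,0,0]},
    {"grip": 0.5,"offset": [-13,0,0],"turn": [0,0,0]},
    {"grip": 0.5,"offset": [-14,0,0],"turn": [0,0,0]},
    {"grip": 0.5,"offset": [-14,0,0],"turn": [0,0,0]},
  ],
)

```text
time: 23.35
ee_pos: [0.4956, 0.3074, 0.2456]
ee_rot: [[0.004, 0.782, 0.623], [0.004, 0.623, -0.782], [-1.0, 0.005, -0.001]]
contact_force: [0.7, 0.7, -0.3]
finger_gap: 0.0426
```

```bash
python3 - <<'E'
from h import *
plan()
a,_=grab_frame('wrist');b,_=grab_frame('scene')
im=np.hstack([cv2.resize(a,(512,384))[:, 0:512][:, 100:500],cv2.resize(b[90:240,200:356],(400,384))])
save('j.png',im)
E
```

```text
t 23.35 pos [0.4956 0.3074 0.2456] yaw 38.53 F [ 0.7  0.7 -0.3] j [-66.  20.  37. 103. -14.  61.  14.] gap 0.0426
offset [0. 0. 0.] turn [ 0.   -0.01 -0.06]
```

View pics/j.png

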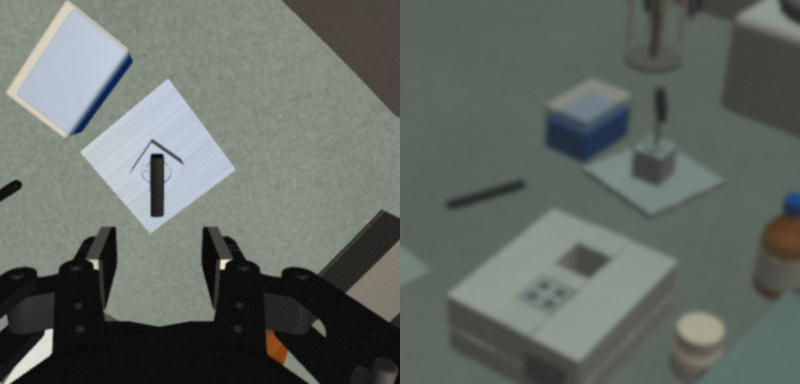

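The insert stands upright near the middle of the plate at (157,165), with the lifter upright in it. The scene view agrees, and the gripper is clear.

```bash
python3 -c "
from cell import *
print(hand_in())"
```

```text
the job is handed in; nothing more can be done
None
```

The insert now stands upright near the middle of the cooling plate with the lifter standing in it. I handed the job in at about 23 s of the 72 s allowed.

- **Fit:** I took the black-handled lifter, not the red look-alike. It went down into the slot without resistance until the shoulder touched with about 5 N. I then turned it clockwise about 79°.
- **Lift and placing:** I drew the insert straight up out of its well and lowered it until contact was felt, again at about 5 N. I released it and backed the gripper straight up, clear of everything.
- **Last checks:** The last wrist and scene pictures show the insert upright and wholly on the plate, the tube insert still in its well, and the neighbouring things in those views undisturbed. The last force reading was about zero.
- **What disagreed:** I felt no clear torque rise past 65°, where the thread should tighten. I also saw no clear 10 N drag in the force readings, which were only taken at the end of each move. The hold itself was confirmed by the hanging weight of about 3.6 N, which is the lifter plus the insert.

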